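Turn back the ratchet turntable and load the flat tin

TASK

Load the flat square tin into the turntable: flip the red-knobbed pawl over, off the brass teeth, so that the turntable can go backward, and turn it clockwise by its brass post until it stops with the empty pocket facing the ledge. Then slide the tin along the ledge, without lifting it, until it drops flat into the pocket, and finally tip the pawl back onto the teeth with the turntable still at its stop. Keep the containers on the turntable standing and leave the other things on the island where they are.

Things in the scene. Friction and masses are not known exactly. Their poses are not given: they have to be found in the camera images.
- axis (a point): Centre of the round turntable (wooden platter, 300 mm across), on its axis at the height of its top face, 40 mm above the island. Belongs to the fixed stand, so its axes do not turn with the platter: z up, -y points from the axis along the middle of the loading ledge, x across the ledge. The stand starts at a different place and yaw each time.
- turntable (a joint): Platter angle in rad, growing anticlockwise from above. 0 = against a built-in stop, pocket facing the ledge; starts at 0.7 to 1.2, goes to 1.35. Turns stiffly (about 0.1 Nm), does not coast. With the pawl on the teeth it turns anticlockwise only: clockwise (backward, towards 0) it goes at most one tooth (0.16 rad) and locks. With the pawl off it turns both ways.
- post (a point): Brass post standing on the platter near its rim, 115 mm from the axis, to push the platter round by: 18 mm thick with a 22 mm ball on top, 59 mm high above the platter. This point is on its axis, 25 mm above the platter's top face.
- pawl (a joint): Tilt in rad of the pawl, a tipping steel catch with a red cross-bar knob at the platter's edge. 0 (to 0.2, riding a tooth) = on the brass saw teeth, knob leaning 35 deg from upright to the -t side (t: see pawl_pivot); 1.15 = flipped over to its stop, off the teeth, knob leaning 31 deg to +t. Upright knob = 0.61; only its weight holds it, so past upright it falls by itself. About 1 N moves it.
- pawl_pivot (a point): Point on the pawl's pivot, fixed to the stand, 62 mm above the island, 167 mm from the turntable axis. The pin is level; the knob swings in the upright plane through this point along t, the level unit vector [0.966, 0.259, 0] in the axes of axis (along the rim, clockwise). Flipping off the teeth moves the knob to +t. A bracket on the side away from the platter rises to 72 mm.
- pawl_knob (a point): Centre of the pawl's red knob: a round bar 18 mm thick and 50 mm long, parallel to the pivot pin, 80 mm from the pivot on a 10 mm thick stem. When upright, its centre is 142 mm above the island. The pawl's steel tip arm reaches 57 mm from the pivot, on the -t side, at about 80 deg to the stem, and swings up as the pawl is flipped.
- pocket (a point): Centre of the floor of the square pocket let into the platter: 76 x 76 mm, 6 mm deep, white floor 34 mm above the island, centred 85 mm from the axis. It turns with the platter (z up, x and y along its sides; its -y points outward from the axis).
- ledge (a point): Centre of the top face of the wooden loading ledge, 41 mm above the island (1 mm above the platter), 104 mm wide, 180 mm long, leading straight to the turntable: it spans 157 to 337 mm from the axis. Two brass side rails, 6 mm high, leave an 80 mm wide lane between them. Axes parallel to axis (-y away from the turntable).
- tin_center (a point): Centre, half-way up, of the flat square aluminium tin, 70 x 70 mm and 16 mm high, 0.1 to 0.2 kg, green dot on its lid; it starts lying in the lane of the ledge. Seated in the pocket its centre is 8 mm above the pocket floor (and 2 mm above the platter's top face level), the lid standing 10 mm proud.
- jar: Bystander standing loose on the platter: olive ceramic jar, round, 60 mm across, 64 mm high, cork lid; origin at the centre of its underside.
- spice: Bystander standing loose on the platter: amber glass spice bottle, 42 mm across, 78 mm high, dark cap; origin at the centre of its underside.
- orange: Bystander standing loose on the platter: orange plastic container, round, 58 mm across, 58 mm high, white lid; origin at the centre of its underside.
- caddy: Bystander standing loose on the platter: small round aluminium tin with a dark twist cap, 50 mm across, 59 mm high; origin at the centre of its underside.
- mill: Bystander standing on the island: wooden pepper mill, 54 mm across, 170 mm high; origin at the centre of its underside.
- bowl: Bystander standing on the island: white bowl, 130 mm across, 60 mm high; origin at the centre of its underside.
- oil: Bystander standing on the island: green glass oil bottle, 64 mm across, 230 mm high; origin at the centre of its underside.
- tin: The same flat tin; origin at the centre of its underside.
Things that resemble listed ones, but are neither listed nor needed, are in the scene too. Of the things that look like the tin, the smallest one is meant.

How it is judged (in metres and radians):
On the way, in this order (a step that is already met when the one before it is completed fails the run):
1. the pawl is flipped over, off the teeth (value of joint pawl above 1 rad), for 0.2 s.
2. the turntable is turned back clockwise to its stop, the pawl still off (value of joint turntable below 0.045 rad and value of joint pawl above 1 rad), for 0.2 s.
3. the tin has dropped flat into the pocket, the pawl still off (horizontal distance between tin_center and pocket below 0.008 m and z of tin_center in the frame of pocket below 0.0105 m and angle between tin_center's own z axis and vertical below 0.06 rad and value of joint pawl above 1 rad), for 0.2 s.
4. the pawl is tipped back onto the teeth (value of joint pawl below 0.25 rad), for 0.2 s.
At the end, for the whole second after the job is handed in: Tin at rest flat in the pocket (centre within 8 mm sideways, at most 10.5 mm above the floor, tilt under 0.06 rad); turntable within 0.06 rad of its stop; pawl on the teeth (below 0.25 rad); the four containers standing on the platter (tilt under 0.2 rad) (value of joint pawl below 0.25 rad and value of joint turntable below 0.06 rad and horizontal distance between tin_center and pocket below 0.008 m and z of tin_center in the frame of pocket below 0.0105 m and angle between tin_center's own z axis and vertical below 0.06 rad and linear speed of tin below 0.02 m/s and angle between each of jar, spice, orange, caddy's own z axis and vertical below 0.2 rad and height (world z) of each of jar, spice, orange, caddy above 0.03 m); the robot touches nothing.
It fails at once if a container on the turntable is knocked over or falls off (angle between any of jar, spice, orange, caddy's own z axis and vertical above 0.5 rad or height (world z) of any of jar, spice, orange, caddy below 0.02 m).
It fails at once if the tin is lifted off its track (height (world z) of tin_center above 0.072 m).
It fails at once if a thing on the island is shoved or knocked over (distance of any of mill, bowl, oil from where it was at the start of the episode above 0.03 m or angle between any of mill, bowl, oil's own z axis and vertical above 0.4 rad).
It also fails if it takes over 69 s, if anything falls off the work surface, if the arm or the gripper's body presses on something with over 40 N, if the wrist force passes 120 N, or if a joint passes its speed limit or range.

ROBOT

A 6-joint arm with a two-finger parallel gripper is mounted at the origin on the work surface. World frame = base frame: x ahead of the robot, y to its left, z up, the work surface at z = 0. Lengths are in m, angles in degrees, forces in N, time in s.
With the tool pointing down it reaches from about 0.325 to 0.9 m from the base axis. Payload 6.1 kg.
Tool frame: the origin (TCP) lies at the very end of the fingers, on their centre line; the grasp point (between the pads) lies 19 mm behind it; z points along the fingers, y is the line along which they close (so a half turn about z gives the same grasp; the last joint's range is limited). The gripper opens to 85 mm and grips with 20 to 120 N. Pads are 22 mm wide; open, the fingers measure 114 mm over their backs; the gripper's body (76 mm by 85 mm) begins 54 mm behind the grasp point. The pads swing forward as they close: fully open they stand 13 mm farther back than shut.
Start: joints at [-71.11, 12.628, 87.462, -0, 79.91, -7.225], TCP at [0.275, -0.561, 0.231] pointing down, gripper open.
Joint ranges: [-170.65, 170.65], [-52.31, 119.04], [5.05, 147.46], [-71.25, 251.25], [11.57, 151.72], [-153.62, 153.62]. Speed limits (degrees/s): [147.25, 147.25, 172.46, 180, 180, 180].

INTERFACE

Orientations are given as a 3x3 rotation matrix whose columns are the frame's x, y, z axes.
In Python, from rig import manip gives the robot as it stands. The module is installed in compiled form; this text tells all that it offers.
- The arm moves only by the shell command python3 -m pendant 'ROWS' [FORCE]. ROWS is JSON, one flat list of numbers, 7 for each row, row after row: the shift along the world's x, y, z in units of 0.4 m (1.0 is 0.4 m), then the turn, a rotation vector about the world's x, y, z in units of 0.5 rad (1.0 is 0.5 rad), then the opening, from -1 (shut) to 1 (fully open), so that 0 is half open. In form: [dx, dy, dz, ax, ay, az, gripper, dx, dy, dz, ax, ay, az, gripper, ...]. A call has 1 to 12 rows; each row is the pose to reach, as a shift and turn from the pose commanded when the call began; what a row does not reach only later rows make up. A row lasts 1/8 s, in which the tool goes at most 62.5 mm and 10.7 degrees, less where a joint would pass 70% of its speed; a pose out of reach is approached as far as the arm can. A call with a number of a shift or a turn outside -1 to 1 is refused whole. A call with a gripper value outside its range is refused whole. The fingers move at their own pace and stop on an object; FORCE is the grip in N (left out, the last holds). Time passes only in rows, so rows that repeat a pose let the fingers close. It gives the time, the measured TCP pose, the force, the opening and the grip force at its end, in the units of the state.
- manip.get_obs(): the state, without advancing time (a new reading comes with each control period).
- manip.capture(name): name is "side" or "top"; returns the picture (400x640x3 uint8, red, green, blue); there is no depth.
- manip.get_calibration(name): a dict with "camera_matrix" (3x3 intrinsics, pixels), "T" (4x4, takes a point from camera to world coordinates). Camera axes: x right, y down, z forward; pixel columns grow to the right and rows downward; lengths in m; the calibration is good to about 2 mm. A picture is of the moment at which its call begins. get_calibration takes no time and is no camera call.
- manip.close_job(): hands the job in; it is judged then, once.
The state is a dict: "time_s": time; "qpos": joint angles; "qvel": joint speeds; "joint_efforts": joint torques, N m; "tcp_pos": TCP position; "ee_rot": TCP orientation; "force": force on the tool from outside, world axes, zero at the start; "torque": the same for the moment, N m; "grip_width": finger opening in m; "gripper_force": force on a finger pad.
Only numpy, scipy, OpenCV 4.12 (cv2) and the standard library are available. Lean on these libraries where they do the work, as an engineer would, in place of code of your own. Each camera call takes 0.05 s, during which the arm holds its last target. There are 200 camera calls.

## Working session

There is one attempt and no reset: what is moved stays moved. The work goes in short steps, Python scripts to look and compute and a shell command to move; the robot and the scene stay as the last step left them, time stands still between calls to the robot, and variables do not carry over. Pictures are saved under pics/ and viewed, at most 13 in all, crops included, and the job is handed in when it is done.

```bash
mkdir -p pics
cat > h.py <<'E'
import numpy as np, cv2
from rig import manip
def snap(n,f):
    im=manip.capture(n); cv2.imwrite('pics/'+f+'.png',cv2.cvtColor(im,cv2.COLOR_RGB2BGR)); return im
def cal(n):
    c=manip.get_calibration(n); return np.array(c['camera_matrix']),np.array(c['T'])
def px2w(n,u,v,z):
    K,T=cal(n); d=T[:3,:3]@np.linalg.solve(K,[u,v,1]); o=T[:3,3]; return o+d*(z-o[2])/d[2]
def w2px(n,p):
    K,T=cal(n); q=K@(T[:3,:3].T@(np.asarray(p)-T[:3,3])); return q[:2]/q[2]
E
python3 - <<'E'
from h import *
snap('top','top0');snap('side','side0')
for n in('top','side'):
    K,T=cal(n);print(n,K.round(1).tolist(),T.round(3).tolist())
E
```

```text
top [[477.2, 0.0, 313.4], [0.0, 477.2, 202.0], [0.0, 0.0, 1.0]] [[-0.025, -0.993, 0.119, 0.321], [-1.0, 0.025, -0.005, -0.027], [0.002, -0.119, -0.993, 1.559], [0.0, 0.0, 0.0, 1.0]]
side [[475.9, 0.0, 322.7], [0.0, 475.9, 200.6], [0.0, 0.0, 1.0]] [[-0.839, -0.322, 0.438, -0.204], [-0.543, 0.528, -0.653, 1.021], [-0.021, -0.786, -0.618, 1.078], [0.0, 0.0, 0.0, 1.0]]
```

View pics/top0.png

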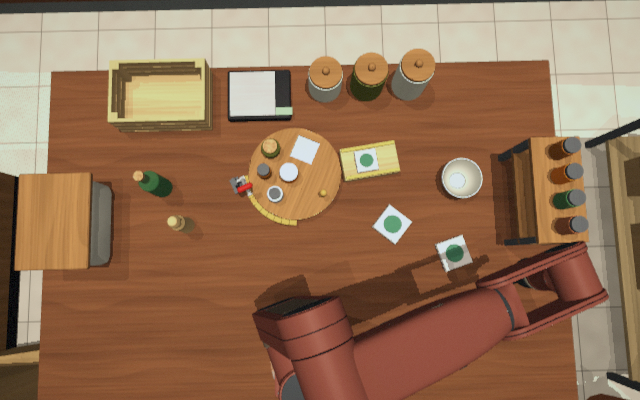

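View pics/side0.png

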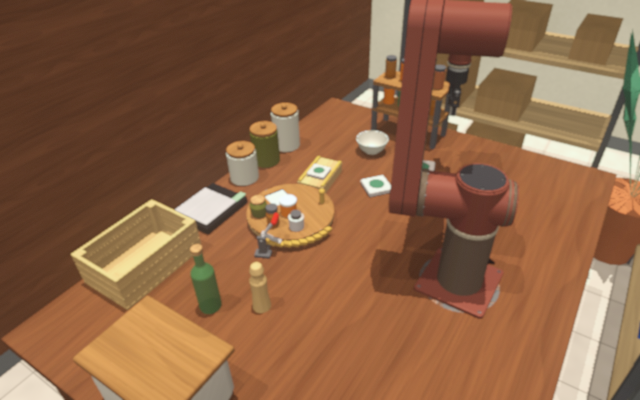

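The tin candidates in the top view are the one on the ledge (366,160), a look-alike at (392,224) and another at (454,253). I pick the ledge one because it is the smallest and lies in the lane. The platter centre is near (295,174), the post near (322,193), the red knob near (243,187) and the pocket near (305,150). Next is one close crop to check this.

Run:
```python
from h import *
im=cv2.imread('pics/top0.png')[115:240,215:415]
cv2.imwrite('pics/crop0.png',cv2.resize(im,None,fx=4,fy=4,interpolation=cv2.INTER_CUBIC))
# platter: fit circle
for n,u,v,z in [('ax',295,174,.04),('tin',366,160,.057),('post',322.5,193,.09),('pocket',305,150,.034),('knob',243,187,.128),('ledgeend',397,157,.041)]:
    print(n,px2w('top',u,v,z).round(3))
a=px2w('top',392,224,.016); print([np.linalg.norm(px2w('top',*p,.016)-px2w('top',*q,.016)).round(3) for p,q in [((392,206),(373,223))]])
```

```text
ax [0.595 0.022 0.04 ]
tin [ 0.632 -0.207  0.057]
post [ 0.524 -0.064  0.09 ]
pocket [ 0.675 -0.012  0.034]
knob [0.543 0.177 0.128]
ledgeend [ 0.642 -0.31   0.041]
[np.float64(0.084)]
```

View pics/crop0.png

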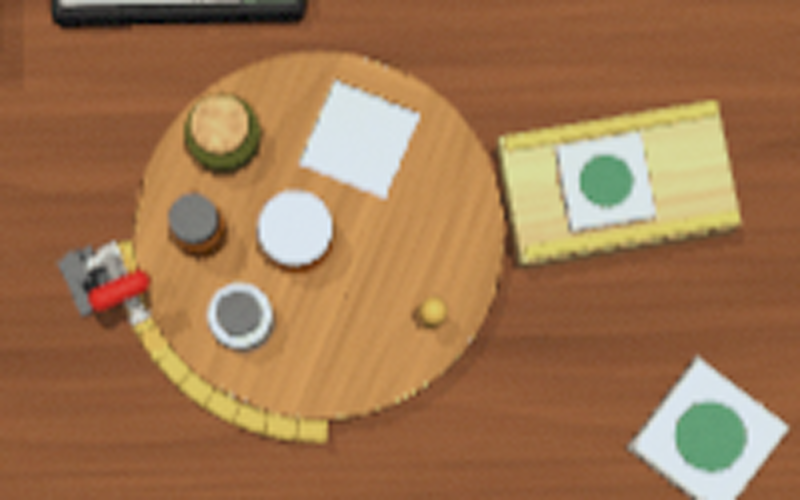

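The crop confirms the ledge tin at crop (607,180), visibly smaller than the loose one at (710,436). The post ball is at crop (432,312), the pocket centre at (360,139), and the red bar at (120,290) leaning down-picture (-t). The pivot is near (105,260).

```bash
cat > fit.py <<'E'
from h import *
from scipy.optimize import least_squares
C=lambda x,y:(215+(x+.5)/4-.5,115+(y+.5)/4-.5)
W=lambda x,y,z:px2w('top',*C(x,y),z)[:2]
led=[W(501,137,.047),W(717,101,.047),W(742,225,.047),W(522,264,.047)]
loc=np.array([[.052,-.157],[.052,-.337],[-.052,-.337],[-.052,-.157]])
rim=[W(135,234,.04),W(505,225,.04),W(315,50,.04),W(330,418,.04),W(420,75,.04),W(470,345,.04)]
def f(p):
    R=np.array([[np.cos(p[2]),-np.sin(p[2])],[np.sin(p[2]),np.cos(p[2])]])
    return np.r_[[np.linalg.norm(r-p[:2])-.15 for r in rim],((loc@R.T+p[:2])-led).ravel()]
s=least_squares(f,[.595,.022,.14])
ax=s.x[:2];yaw=s.x[2];R=np.array([[np.cos(yaw),-np.sin(yaw)],[np.sin(yaw),np.cos(yaw)]])
E
python3 - <<'E'
from fit import *
print(ax.round(4),np.degrees(yaw).round(2),(s.fun*1e3).round(1))
L=lambda w:((w-ax)@R*1e3).round(1)
print('tin',L(W(607,180,.057)),W(607,180,.057).round(4))
po=W(432,312,.088);print('post',po.round(4),L(po),np.linalg.norm(po-ax))
pk=np.mean([W(*c,.04) for c in [(337,81),(420,114),(386,198),(301,164)]],0);print('pocket',pk.round(4),np.linalg.norm(pk-ax),'theta',np.degrees(np.arctan2(*(pk-ax)[::-1])-yaw)+90)
pv=ax+R@[.009,.1668];t=R@[.966,.259];print('pivot',pv.round(4),'t',t.round(3))
for a in(-35,0,31):
    k=np.r_[pv+t*.08*np.sin(np.radians(a)),.062+.08*np.cos(np.radians(a))];print('knob',a,k.round(4),w2px('top',k).round(1))
print('knob seen',W(120,290,.1275).round(4), C(120,290), L(W(120,290,.1275)))
for n,c,z in [('orange',(295,228),.098),('caddy',(240,314),.099),('spice',(195,220),.118),('jar',(222,125),.104)]:print(n,W(*c,z).round(3))
o=manip.get_obs();print(o['time_s'],np.round(o['ee_rot'],3).tolist(),np.round(o['tcp_pos'],4),o['grip_width'])
E
```

```text
[0.5995 0.0232] 8.0 [-0.9 -0.3  0.9  0.8  3.2  1.8  0.4  0.1  0.  -2.1 -0.5 -1.1  1.7 -0.8]
tin [   0.8 -233.9] [ 0.6329 -0.2083]
post [ 0.5254 -0.0644] [-85.6 -76.4] 0.1147187242403734
pocket [ 0.6752 -0.0119] 0.08343129227622474 theta 57.13263707414558
pivot [0.5852 0.1896] t [0.921 0.391]
knob -35 [0.5429 0.1717 0.1275] [244.9 187. ]
knob 0 [0.5852 0.1896 0.142 ] [238.2 172.6]
knob 31 [0.6231 0.2057 0.1306] [233.4 161.1]
knob seen [0.5427 0.1726] (244.625, 187.125) [-35.5 155.8]
orange [0.593 0.04 ]
caddy [0.526 0.084]
spice [0.597 0.116]
jar [0.674 0.095]
0.1 [[0.898, 0.44, -0.001], [0.44, -0.898, 0.002], [0.0, -0.002, -1.0]] [ 0.2749 -0.5607  0.2303] 0.08539493495879905
```

```bash
python3 -m pendant '[0.295,0.9,0,0,0,0,-1, 0.295,0.9,0,0,0,0,-1, 0.295,0.9,0,0,0,0,-1, 0.295,0.9,0,0,0,0,-1, 0.295,0.9,0,0,0,0,-1, 0.295,0.9,0,0,0,0,-1, 0.295,0.9,0,0,0,0,-1]' 40
python3 -m pendant '[0.294,0.897,0,0,0,0,-1, 0.294,0.897,0,0,0,0,-1, 0.294,0.897,0,0,0,0,-1, 0.294,0.897,0,0,0,0,-1, 0.294,0.897,0,0,0,0,-1, 0.294,0.897,0,0,0,0,-1, 0.294,0.897,0,0,0,0,-1, 0.294,0.897,0,0,0,0,-1]'
```

```text
time_s: 0.98
tcp_pos: [0.3938, -0.1976, 0.231]
ee_rot: [[0.895, 0.445, 0.0], [0.445, -0.895, 0.001], [0.001, -0.001, -1.0]]
force: [-0.5, -0.3, -1.3]
grip_width: 0.0001
gripper_force: 0.0
time_s: 1.98
tcp_pos: [0.5107, 0.1568, 0.2306]
ee_rot: [[0.898, 0.44, -0.001], [0.44, -0.898, -0.001], [-0.002, 0.0, -1.0]]
force: [0.9, -1.2, -0.4]
grip_width: -0.0001
gripper_force: 0.0
```

```bash
python3 -m pendant '[0,0,-0.14,0,0,0,-1, 0,0,-0.28,0,0,0,-1, 0,0,-0.28,0,0,0,-1, 0,0,-0.28,0,0,0,-1]'
python3 -m pendant '[0.022,0.009,0,0,0,0,-1, 0.044,0.019,0,0,0,0,-1, 0.066,0.028,0,0,0,0,-1, 0.088,0.037,0,0,0,0,-1, 0.11,0.047,0,0,0,0,-1, 0.132,0.056,0,0,0,0,-1, 0.154,0.065,0,0,0,0,-1, 0.178,0.075,0,0,0,0,-1, 0.178,0.075,0,0,0,0,-1, 0.178,0.075,0,0,0,0,-1, 0.178,0.075,0,0,0,0,-1]'
python3 - <<'E'
from h import *
im=snap('top','top1'); cv2.imwrite('pics/c1.png',cv2.resize(cv2.imread('pics/top1.png')[110:250,180:360],None,fx=3,fy=3,interpolation=2))
im=snap('side','side1'); a=cv2.resize(cv2.imread('pics/side1.png')[150:290,200:380],None,fx=3,fy=3,interpolation=2)
b=cv2.imread('pics/c1.png'); cv2.imwrite('pics/c1.png',cv2.resize(np.hstack([b,a]),(800,311)))
E
```

```text
time_s: 2.48
tcp_pos: [0.5121, 0.1566, 0.1214]
ee_rot: [[0.899, 0.439, 0.002], [0.439, -0.899, 0.0], [0.002, 0.001, -1.0]]
force: [0.6, -0.0, 0.6]
grip_width: 0.0002
gripper_force: 0.0
time_s: 3.85
tcp_pos: [0.5816, 0.1875, 0.1193]
ee_rot: [[0.898, 0.44, -0.0], [0.44, -0.898, -0.0], [-0.0, -0.0, -1.0]]
force: [0.6, 0.2, 0.1]
grip_width: -0.0002
gripper_force: 0.0
```

View pics/c1.png

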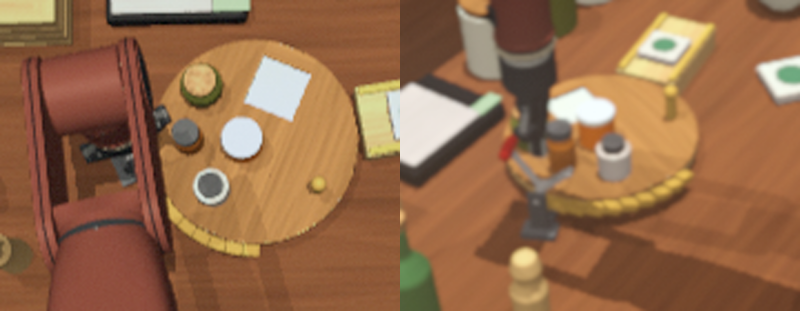

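The side view shows the red knob at crop (506,147), leaning to +t, with the tip arm up at (560,178), so the pawl is flipped. The containers are undisturbed. I go to the post next.

```bash
python3 -m pendant '[0,0,0.15,0,0,0,-1, 0,0,0.25,0,0,0,-1, 0,0,0.25,0,0,0,-1, -0.14,-0.63,0.25,0,0,0,-0.06, -0.14,-0.63,0.25,0,0,0,-0.06, -0.14,-0.63,0.25,0,0,0,-0.06, -0.14,-0.63,0.25,0,0,0,-0.06, -0.14,-0.63,0.25,0,0,0,-0.06, -0.14,-0.63,0.25,0,0,0,-0.06]' 
python3 -m pendant '[0,0,-0.13,0,0,0,-0.06, 0,0,-0.2,0,0,0,-0.06, 0,0,-0.2,0,0,0,-0.06]'
python3 - <<'E'
from h import *
im=snap('top','top2')
h=cv2.cvtColor(im,cv2.COLOR_RGB2HSV); m=((h[...,0]<6)|(h[...,0]>174))&(h[...,1]>200)&(h[...,2]>120); m[:,:215]=0;m[:,270:]=0;m[:140]=0;m[215:]=0
v,u=np.where(m);print('red',len(u),u.mean(),v.mean())
o=manip.get_obs();print(o['tcp_pos'],o['force'],o['grip_width'])
cv2.imwrite('pics/c2.png',cv2.resize(cv2.imread('pics/top2.png')[110:250,200:400],None,fx=3,fy=3,interpolation=2))
E
```

```text
time_s: 5.08
tcp_pos: [0.5254, -0.0645, 0.2185]
ee_rot: [[0.899, 0.439, -0.001], [0.439, -0.899, 0.001], [-0.001, -0.001, -1.0]]
force: [1.1, 0.5, -0.2]
grip_width: 0.04
gripper_force: 0.0
time_s: 5.45
tcp_pos: [0.5239, -0.062, 0.1363]
ee_rot: [[0.897, 0.442, -0.006], [0.442, -0.897, 0.002], [-0.005, -0.005, -1.0]]
force: [-0.2, -0.2, -0.4]
grip_width: 0.0402
gripper_force: 0.0
red 44 233.45454545454547 162.52272727272728
[ 0.52541273 -0.0626715   0.13844907] [-0.54307128 -0.9195918   0.32391292] 0.04017083495698121
```

View pics/c2.png

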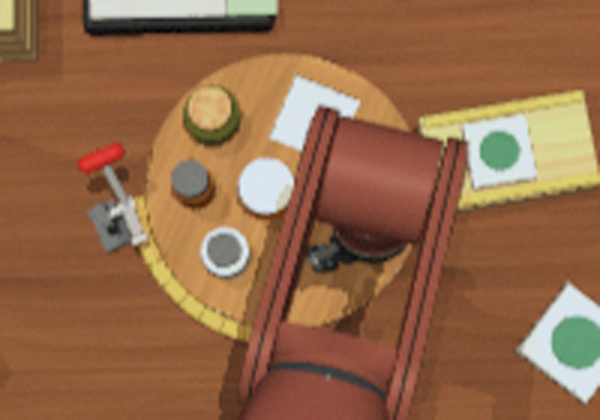

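The picture shows the pawl flipped: knob at full-image (233,162), against 161 predicted at its stop. The fingers are over the post. I descend and then sweep along the arc.

```bash
python3 -m pendant '[0,0,-0.1,0,0,0,-0.06, 0,0,-0.2,0,0,0,-0.06, 0,0,-0.2,0,0,0,-0.06, 0,0,-0.2,0,0,0,-0.06]'
python3 - <<'E'
from fit import *
o=manip.get_obs();p=np.array(o['tcp_pos']);print(p,o['force'])
a0=np.arctan2(*(p[:2]-ax)[::-1])
for d in range(0,80,6):
    q=ax+.115*np.array([np.cos(a0-np.radians(d)),np.sin(a0-np.radians(d))]);print(d,((q-p[:2])/.4).round(3))
E
```

```text
time_s: 6.0
tcp_pos: [0.5278, -0.0644, 0.0617]
ee_rot: [[0.898, 0.441, 0.003], [0.441, -0.898, -0.001], [0.003, 0.002, -1.0]]
force: [0.4, -0.4, 0.4]
grip_width: 0.0398
gripper_force: 0.0
[ 0.52777594 -0.06442767  0.06172162] [ 0.37447735 -0.41496469  0.37504833]
0 [-0.003 -0.003]
6 [-0.025  0.017]
12 [-0.045  0.039]
18 [-0.063  0.064]
24 [-0.078  0.09 ]
30 [-0.09   0.117]
36 [-0.099  0.146]
42 [-0.105  0.176]
48 [-0.108  0.206]
54 [-0.108  0.236]
60 [-0.104  0.266]
66 [-0.098  0.295]
72 [-0.089  0.323]
78 [-0.076  0.351]
```

```bash
python3 -m pendant '[-0.014,0.008,0,0,0,0,-0.06, -0.025,0.017,0,0,0,0,-0.06, -0.036,0.028,0,0,0,0,-0.06, -0.045,0.039,0,0,0,0,-0.06, -0.055,0.051,0,0,0,0,-0.06, -0.063,0.064,0,0,0,0,-0.06, -0.071,0.077,0,0,0,0,-0.06, -0.078,0.09,0,0,0,0,-0.06, -0.084,0.103,0,0,0,0,-0.06, -0.09,0.117,0,0,0,0,-0.06, -0.099,0.146,0,0,0,0,-0.06, -0.099,0.146,0,0,0,0,-0.06]'
python3 -m pendant '[-0.003,0.015,0,0,0,0,-0.06, -0.006,0.03,0,0,0,0,-0.06, -0.008,0.045,0,0,0,0,-0.06, -0.009,0.06,0,0,0,0,-0.06, -0.009,0.075,0,0,0,0,-0.06, -0.009,0.09,0,0,0,0,-0.06, -0.007,0.105,0,0,0,0,-0.06, -0.007,0.105,0,0,0,0,-0.06, -0.007,0.105,0,0,0,0,-0.06]'
```

```text
time_s: 7.5
tcp_pos: [0.486, -0.0048, 0.0592]
ee_rot: [[0.898, 0.441, -0.0], [0.441, -0.898, 0.001], [0.0, -0.001, -1.0]]
force: [1.1, -0.7, -0.1]
grip_width: 0.0403
gripper_force: 0.0
time_s: 8.62
tcp_pos: [0.4836, 0.0362, 0.0593]
ee_rot: [[0.898, 0.44, 0.0], [0.44, -0.898, 0.0], [0.0, -0.0, -1.0]]
force: [0.6, 0.1, 0.6]
grip_width: 0.0403
gripper_force: 0.0
```

```bash
python3 -m pendant '[0.001,0.008,0,0,0,0,-0.06, 0.003,0.015,0,0,0,0,-0.06, 0.005,0.022,0,0,0,0,-0.06, 0.007,0.028,0,0,0,0,-0.06, 0.007,0.028,0,0,0,0,-0.06]'
python3 -m pendant '[0.001,0.005,0,0,0,0,-0.06, 0.003,0.01,0,0,0,0,-0.06, 0.003,0.01,0,0,0,0,-0.06]'
python3 -m pendant '[0.001,0.005,0,0,0,0,-0.06, 0.003,0.01,0,0,0,0,-0.06, 0.003,0.01,0,0,0,0,-0.06]'
```

```text
time_s: 9.25
tcp_pos: [0.4864, 0.0475, 0.0593]
ee_rot: [[0.898, 0.44, 0.0], [0.44, -0.898, 0.0], [0.0, -0.0, -1.0]]
force: [-0.1, 0.7, 0.3]
grip_width: 0.0405
gripper_force: 0.0
time_s: 9.62
tcp_pos: [0.4875, 0.0507, 0.0593]
ee_rot: [[0.898, 0.44, -0.0], [0.44, -0.898, -0.001], [-0.001, 0.001, -1.0]]
force: [0.1, -3.9, 0.1]
grip_width: 0.0402
gripper_force: 1.8
time_s: 10.0
tcp_pos: [0.4884, 0.0516, 0.0591]
ee_rot: [[0.898, 0.441, -0.001], [0.441, -0.898, -0.006], [-0.004, 0.005, -1.0]]
force: [-2.6, -19.2, -0.4]
grip_width: 0.04
gripper_force: 8.1
```

```bash
python3 -m pendant '[-0.004,-0.02,0,0,0,0,-0.06, -0.004,-0.025,0,0,0,0,-0.06, -0.004,-0.025,0.15,0,0,0,-0.06, -0.004,-0.025,0.3,0,0,0,-0.06, -0.004,-0.025,0.36,0,0,0,-0.06, -0.004,-0.025,0.36,0,0,0,-0.06]'
python3 - <<'E'
from fit import *
o=manip.get_obs();p=np.array(o['tcp_pos']);print(p,np.round(o['qpos'],1),o['force'])
snap('top','top3')
for y in(-.3,-.28,-.108,-.131): print(y,(ax+R@[0,y]).round(4))
cv2.imwrite('pics/c3.png',cv2.resize(cv2.imread('pics/top3.png')[110:250,200:400],None,fx=3,fy=3,interpolation=2))
E
```

```text
time_s: 10.75
tcp_pos: [0.4888, 0.0457, 0.2059]
ee_rot: [[0.898, 0.441, 0.006], [0.441, -0.898, 0.0], [0.005, 0.002, -1.0]]
force: [0.2, -0.1, 0.1]
grip_width: 0.0401
gripper_force: 0.0
[0.48880504 0.04565514 0.20587998] [ -3.9  -5.1 108.9   0.   75.9  59.9] [ 0.1887522  -0.10871243  0.13781651]
-0.3 [ 0.6413 -0.2739]
-0.28 [ 0.6385 -0.2541]
-0.108 [ 0.6145 -0.0838]
-0.131 [ 0.6177 -0.1065]
```

View pics/c3.png

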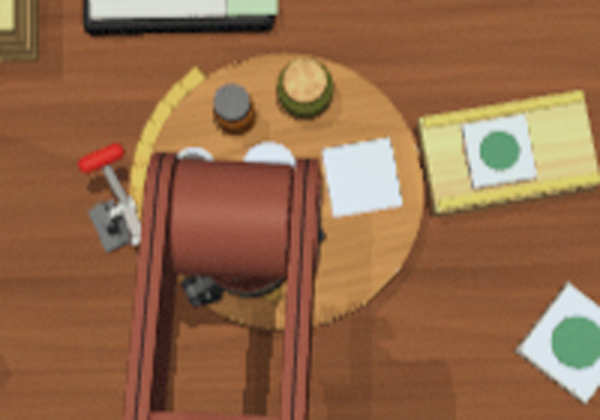

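The platter is at its stop: the pocket at crop (362,177) faces the ledge, the knob at (100,158) is still at +t, and all containers are standing. I rotate the tool and go behind the tin.

```bash
python3 -m pendant '[0.127,-0.267,0,0,0,0.838,-0.06, 0.127,-0.267,0,0,0,0.838,-0.06, 0.127,-0.267,0,0,0,0.838,-0.06]'
python3 -m pendant '[0.127,-0.267,0,0,0,0.838,-0.06, 0.127,-0.267,0,0,0,0.838,-0.06, 0.127,-0.267,0,0,0,0.838,-0.06]'
python3 -m pendant '[0.127,-0.267,0,0,0,0.838,-0.06, 0.127,-0.267,0,0,0,0.838,-0.06, 0.127,-0.267,0,0,0,0.838,-0.06, 0.127,-0.267,0,0,0,0.838,-0.06]'
```

```text
time_s: 11.18
tcp_pos: [0.5378, -0.0645, 0.2004]
ee_rot: [[0.641, 0.767, -0.004], [0.767, -0.641, 0.0], [-0.002, -0.003, -1.0]]
force: [0.0, 0.6, -0.5]
grip_width: 0.0402
gripper_force: 0.0
time_s: 11.55
tcp_pos: [0.5883, -0.1713, 0.1996]
ee_rot: [[0.274, 0.962, -0.004], [0.962, -0.274, 0.001], [0.0, -0.004, -1.0]]
force: [-0.3, -0.1, 0.2]
grip_width: 0.0402
gripper_force: 0.0
time_s: 12.05
tcp_pos: [0.6383, -0.2749, 0.1995]
ee_rot: [[-0.14, 0.99, -0.004], [0.99, 0.14, 0.003], [0.004, -0.004, -1.0]]
force: [-1.0, 0.1, 1.1]
grip_width: 0.04
gripper_force: 0.0
```

```bash
python3 -m pendant '[0.007,0.002,-0.12,0,0,0,-0.06, 0.007,0.002,-0.24,0,0,0,-0.06, 0.007,0.002,-0.34,0,0,0,-0.06, 0.007,0.002,-0.38,0,0,0,-0.06, 0.007,0.002,-0.386,0,0,0,-0.06, 0.007,0.002,-0.386,0,0,0,-0.06]'
python3 - <<'E'
from fit import *
o=manip.get_obs();p=np.array(o['tcp_pos']);print(p,o['force'],((p[:2]-ax)@R).round(4))
snap('side','side4');snap('top','top4')
a=cv2.imread('pics/side4.png')[110:250,230:430];b=cv2.imread('pics/top4.png')[110:250,220:420]
cv2.imwrite('pics/c4.png',cv2.resize(np.hstack([b,a]),None,fx=2,fy=2,interpolation=2))
E
```

```text
time_s: 12.8
tcp_pos: [0.6435, -0.2748, 0.0508]
ee_rot: [[-0.142, 0.99, 0.002], [0.99, 0.142, -0.001], [-0.002, 0.002, -1.0]]
force: [0.9, -0.3, -0.1]
grip_width: 0.0404
gripper_force: 0.0
[ 0.64346603 -0.27478873  0.05081343] [ 0.86468525 -0.27563977 -0.10957743] [ 0.0021 -0.3012]
```

View pics/c4.png

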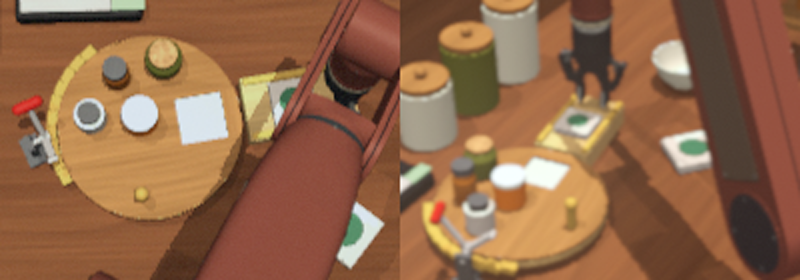

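The tin is still in the lane with the two open fingertips behind it, seen in the side view at crop (590,95). The pocket at (202,118) is in line with the lane and the pawl is off. Now I push.

```bash
python3 -m pendant '[0,0,-0.006,0,0,0,-0.06, 0,0,-0.012,0,0,0,-0.06, 0,0,-0.012,0,0,0,-0.06]'
python3 -m pendant '[-0.006,0.02,0,0,0,0,-0.06, -0.01,0.04,0,0,0,0,-0.06, -0.013,0.06,0,0,0,0,-0.06, -0.016,0.08,0,0,0,0,-0.06, -0.019,0.1,0,0,0,0,-0.06, -0.022,0.12,0,0,0,0,-0.06, -0.025,0.14,0,0,0,0,-0.06, -0.028,0.16,0,0,0,0,-0.06, -0.03,0.18,0,0,0,0,-0.06, -0.033,0.2,0,0,0,0,-0.06, -0.036,0.22,0,0,0,0,-0.06, -0.036,0.22,0,0,0,0,-0.06]'
python3 - <<'E'
from fit import *
o=manip.get_obs();p=np.array(o['tcp_pos']);print(p,o['force'],((p[:2]-ax)@R).round(4))
E
```

```text
time_s: 13.28
tcp_pos: [0.6421, -0.2743, 0.0438]
ee_rot: [[-0.141, 0.99, -0.0], [0.99, 0.141, 0.0], [0.0, -0.0, -1.0]]
force: [-0.2, 0.3, -0.2]
grip_width: 0.0399
gripper_force: 0.0
time_s: 14.78
tcp_pos: [0.6278, -0.1855, 0.0441]
ee_rot: [[-0.142, 0.99, -0.0], [0.99, 0.142, 0.0], [0.0, -0.0, -1.0]]
force: [-0.2, -0.2, 0.2]
grip_width: 0.0403
gripper_force: 0.0
[ 0.62782558 -0.18552174  0.04407759] [-0.21644546 -0.18422128  0.16220095] [-0.001  -0.2106]
```

```bash
python3 -m pendant '[-0.002,0.015,0,0,0,0,-0.06, -0.004,0.03,0,0,0,0,-0.06, -0.006,0.045,0,0,0,0,-0.06, -0.008,0.06,0,0,0,0,-0.06, -0.01,0.075,0,0,0,0,-0.06, -0.013,0.09,0,0,0,0,-0.06, -0.015,0.105,0,0,0,0,-0.06, -0.017,0.12,0,0,0,0,-0.06, -0.019,0.135,0,0,0,0,-0.06, -0.021,0.15,0,0,0,0,-0.06, -0.021,0.15,0,0,0,0,-0.06]'
python3 - <<'E'
from fit import *
o=manip.get_obs();p=np.array(o['tcp_pos']);print(p,o['force'],((p[:2]-ax)@R).round(4))
snap('side','side5');snap('top','top5')
a=cv2.imread('pics/side5.png')[120:250,230:360];b=cv2.imread('pics/top5.png')[120:250,260:390]
cv2.imwrite('pics/c5.png',cv2.resize(np.hstack([b,a]),None,fx=3,fy=3,interpolation=2))
E
```

```text
time_s: 16.15
tcp_pos: [0.6193, -0.1257, 0.044]
ee_rot: [[-0.142, 0.99, -0.0], [0.99, 0.142, 0.0], [0.0, -0.0, -1.0]]
force: [0.8, -0.3, -0.9]
grip_width: 0.0402
gripper_force: 0.0
[ 0.61931357 -0.12568649  0.04396263] [ 0.78148678 -0.32449579 -0.87423505] [-0.0011 -0.1502]
```

View pics/c5.png

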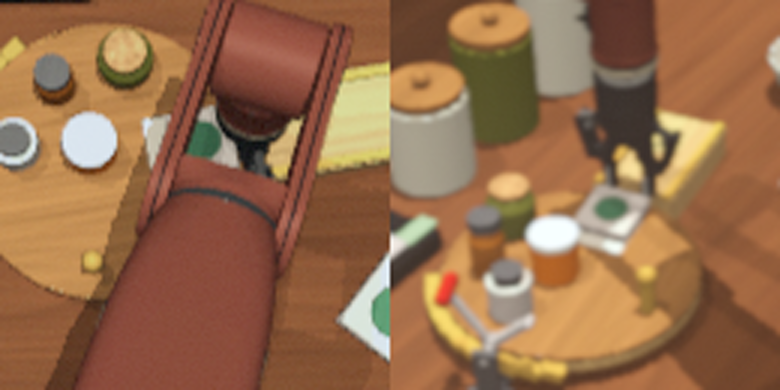

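The tin is already over the near part of the pocket, in line with it; the white floor strip shows ahead of it at side crop (605,245). I push on gently.

```bash
python3 -m pendant '[-0.001,0.008,0,0,0,0,-0.06, -0.002,0.016,0,0,0,0,-0.06, -0.004,0.025,0,0,0,0,-0.06, -0.005,0.033,0,0,0,0,-0.06, -0.006,0.042,0,0,0,0,-0.06, -0.006,0.042,0,0,0,0,-0.06]'
cat > dot.py <<'E'
from fit import *
im=manip.capture('side');h=cv2.cvtColor(im,cv2.COLOR_RGB2HSV)
m=((h[...,0]>55)&(h[...,0]<95)&(h[...,1]>80)).astype(np.uint8)
n,l,st,c=cv2.connectedComponentsWithStats(m)
for i in range(1,n):
    if st[i,4]>25 and 260<c[i][0]<345 and 140<c[i][1]<260:
        for z in(.050,.055):
            w=px2w('side',*c[i],z)[:2];print(st[i,4],c[i].round(1),z,((w-ax)@R*1e3).round(1))
o=manip.get_obs();p=np.array(o['tcp_pos']);print(p.round(4),np.round(o['force'],1),((p[:2]-ax)@R).round(4))
E
python3 dot.py
```

```text
time_s: 17.0
tcp_pos: [0.6171, -0.1092, 0.0441]
ee_rot: [[-0.142, 0.99, -0.0], [0.99, 0.142, 0.0], [0.0, 0.0, -1.0]]
force: [0.9, -0.0, -0.7]
grip_width: 0.0402
gripper_force: 0.0
[ 0.6171 -0.1093  0.0442] [-0.3 -0.6 -0.1] [-0.001  -0.1337]
```

```bash
sed -i 's/(h\[...,1\]>80)/(h[...,1]>60)/; s/>55)/>45)/; s/<95)/<100)/' dot.py; python3 dot.py
python3 - <<'E'
from h import *
snap('side','side6');a=cv2.imread('pics/side6.png')[150:250,240:360]
cv2.imwrite('pics/c6.png',cv2.resize(a,None,fx=5,fy=5,interpolation=2))
E
```

```text
33 [301.3 191.8] 0.05 [  4.4 -90.4]
33 [301.3 191.8] 0.055 [  1.2 -84.6]
[ 0.6171 -0.1095  0.0441] [-0.   0.5 -0.6] [-0.001  -0.1338]
```

View pics/c6.png

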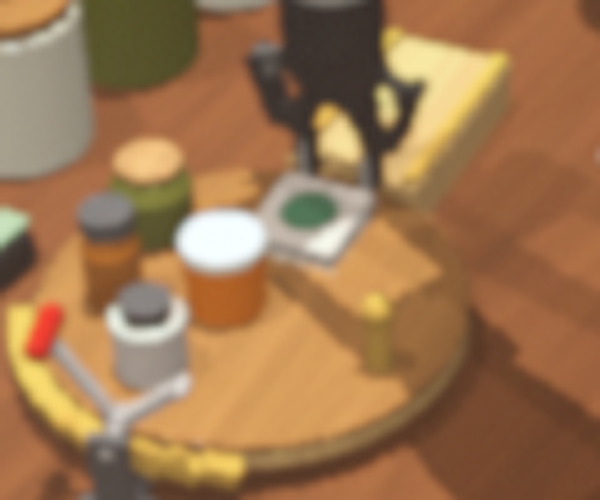

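The tin covers the pocket, at or near dropping; the dot is at (301,192). I push a few millimetres more while watching the force.

```bash
python3 -m pendant '[-0.001,0.004,0,0,0,0,-0.06, -0.001,0.008,0,0,0,0,-0.06, -0.001,0.008,0,0,0,0,-0.06]'; python3 dot.py;  python3 -m pendant '[-0.001,0.004,0,0,0,0,-0.06, -0.001,0.008,0,0,0,0,-0.06, -0.001,0.008,0,0,0,0,-0.06]'; python3 dot.py
```

```text
time_s: 17.52
tcp_pos: [0.6167, -0.1063, 0.0441]
ee_rot: [[-0.142, 0.99, -0.0], [0.99, 0.142, 0.0], [0.0, -0.0, -1.0]]
force: [-0.2, -0.6, 0.1]
grip_width: 0.0402
gripper_force: 0.0
34 [300.9 192.1] 0.05 [  5.  -88.3]
34 [300.9 192.1] 0.055 [  1.8 -82.5]
[ 0.6167 -0.1063  0.0441] [-0.3  0.4  0.5] [-0.001  -0.1306]
time_s: 17.95
tcp_pos: [0.6163, -0.103, 0.0441]
ee_rot: [[-0.142, 0.99, -0.0], [0.99, 0.142, 0.0], [0.0, -0.0, -1.0]]
force: [0.2, -0.0, -0.1]
grip_width: 0.0403
gripper_force: 0.0
28 [300.4 193.4] 0.05 [  3.2 -81.3]
28 [300.4 193.4] 0.055 [ -0.1 -75.5]
[ 0.6163 -0.103   0.0441] [-0.3 -0.  -0. ] [-0.0009 -0.1273]
```

```bash
python3 -m pendant '[0.005,-0.037,0,0,0,0,-0.06, 0.005,-0.037,0.1,0,0,0,-0.06, 0.005,-0.037,0.25,0,0,0,-0.06, 0.005,-0.037,0.39,0,0,0,-0.06, 0.005,-0.037,0.39,0,0,0,-1, 0.107,0.81,0.39,0,0,0,-1, 0.107,0.81,0.39,0,0,0,-1, 0.107,0.81,0.39,0,0,0,-1, 0.107,0.81,0.39,0,0,0,-1, 0.107,0.81,0.39,0,0,0,-1, 0.107,0.81,0.39,0,0,0,-1, 0.107,0.81,0.39,0,0,0,-1]'
python3 dot.py
python3 - <<'E'
from fit import *
snap('top','top7');snap('side','side7')
b=cv2.imread('pics/top7.png')
# dot in top view
h=cv2.cvtColor(b,cv2.COLOR_BGR2HSV);m=((h[...,0]>55)&(h[...,0]<95)&(h[...,1]>80)).astype(np.uint8)
n,l,st,c=cv2.connectedComponentsWithStats(m)
for i in range(1,n):
    if st[i,4]>25 and 280<c[i][0]<400 and 130<c[i][1]<210: print(st[i,4],c[i],((px2w('top',*c[i],.05)[:2]-ax)@R*1e3).round(1))
a=cv2.imread('pics/side7.png')[150:250,230:360]
cv2.imwrite('pics/c7.png',cv2.resize(np.hstack([b[120:220,220:350],a]),None,fx=3,fy=3,interpolation=2))
E
```

```text
time_s: 19.5
tcp_pos: [0.6586, 0.2226, 0.1984]
ee_rot: [[-0.145, 0.989, -0.002], [0.989, 0.145, -0.0], [0.0, -0.002, -1.0]]
force: [-0.0, -0.5, 0.5]
grip_width: 0.0001
gripper_force: 0.0
33 [300.8 193.2] 0.05 [  2.4 -82.6]
33 [300.8 193.2] 0.055 [ -0.8 -76.8]
[0.6587 0.2209 0.1986] [-0.1 -0.3 -0.3] [0.0862 0.1876]
117 [319.70940171 167.7008547 ] [  0.8 -82.3]
```

View pics/c7.png

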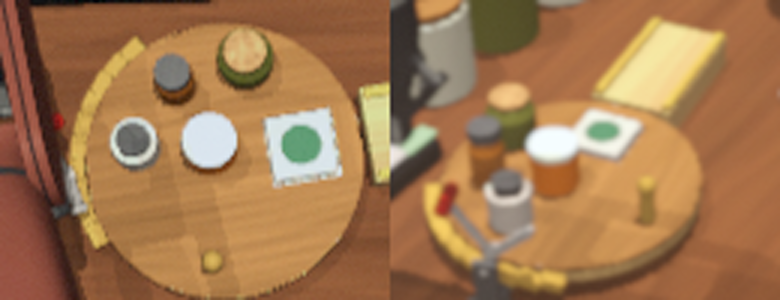

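Both views put the lid dot at (1..2, -82) mm for lid height 50 mm, against a pocket centre at -85. The tin is flat in the pocket and everything is standing. Next I tip the pawl back.

```bash
python3 -m pendant '[0,0,-0.12,0,0,0,-1, 0,0,-0.206,0,0,0,-1, 0,0,-0.206,0,0,0,-1, 0,0,-0.206,0,0,0,-1]'
python3 -m pendant '[-0.018,-0.008,0,0,0,0,-1, -0.036,-0.016,0,0,0,0,-1, -0.054,-0.023,0,0,0,0,-1, -0.072,-0.031,0,0,0,0,-1, -0.09,-0.038,0,0,0,0,-1, -0.108,-0.046,0,0,0,0,-1, -0.126,-0.054,0,0,0,0,-1, -0.144,-0.061,0,0,0,0,-1, -0.16,-0.068,0,0,0,0,-1, -0.173,-0.073,0,0,0,0,-1, -0.173,-0.073,0,0,0,0,-1, -0.173,-0.073,0,0,0,0,-1]'
python3 -m pendant '[0,0,0.12,0,0,0,-1, 0,0,0.25,0,0,0,-1, 0.1,0.1,0.3,0,0,0,-1, 0.1,0.1,0.3,0,0,0,-1, 0.1,0.1,0.3,0,0,0,-1]'
python3 dot.py
python3 - <<'E'
from fit import *
snap('top','top8');snap('side','side8')
b=cv2.imread('pics/top8.png')
h=cv2.cvtColor(b,cv2.COLOR_BGR2HSV);m=((h[...,0]>55)&(h[...,0]<95)&(h[...,1]>80)).astype(np.uint8)
n,l,st,c=cv2.connectedComponentsWithStats(m)
for i in range(1,n):
    if st[i,4]>25 and 280<c[i][0]<400 and 130<c[i][1]<210: print(st[i,4],c[i],((px2w('top',*c[i],.05)[:2]-ax)@R*1e3).round(1))
a=cv2.imread('pics/side8.png')[150:280,210:360]
cv2.imwrite('pics/c8.png',cv2.resize(np.hstack([b[110:240,210:360],a]),None,fx=2.6,fy=2.6,interpolation=2))
E
```

```text
time_s: 20.15
tcp_pos: [0.6602, 0.2199, 0.1194]
ee_rot: [[-0.14, 0.99, 0.002], [0.99, 0.14, 0.0], [0.0, 0.002, -1.0]]
force: [-0.1, -0.4, -0.1]
grip_width: 0.0002
gripper_force: 0.0
time_s: 21.65
tcp_pos: [0.5901, 0.1916, 0.1178]
ee_rot: [[-0.141, 0.99, 0.0], [0.99, 0.141, 0.0], [0.0, 0.0, -1.0]]
force: [-0.1, 0.8, 0.5]
grip_width: -0.0001
gripper_force: 0.0
time_s: 22.28
tcp_pos: [0.6293, 0.2315, 0.2365]
ee_rot: [[-0.142, 0.99, -0.002], [0.99, 0.142, -0.001], [-0.0, -0.002, -1.0]]
force: [-0.3, 0.1, -0.6]
grip_width: 0.0003
gripper_force: 0.0
33 [300.5 193.2] 0.05 [  3.2 -82.4]
33 [300.5 193.2] 0.055 [  0.  -76.6]
[0.6289 0.2311 0.2362] [-0.   0.4 -0.6] [0.0581 0.2018]
116 [319.73275862 167.65517241] [  0.9 -82.4]
```

View pics/c8.png

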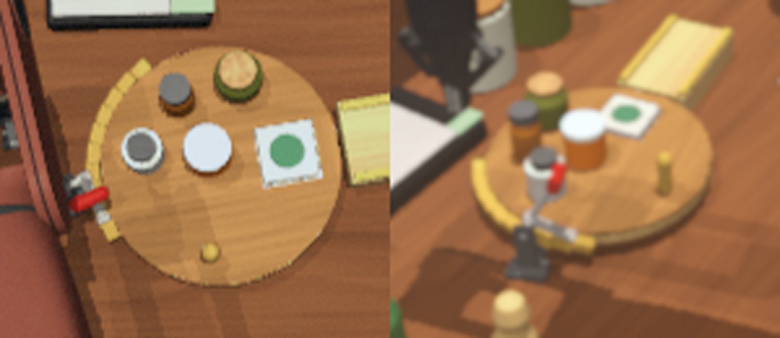

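The red knob is back at full-image (244,186), against (245,187) predicted for pawl = 0. The tip is on the brass teeth, the tin is flat in the pocket, all containers are standing and the robot is clear.

```bash
python3 -c "
from rig import manip
print(manip.close_job())"
```

```text
the job is handed in; nothing more can be done
None
```

The job is handed in: by the last pictures the tin lies flat in the pocket, the turntable is at its stop, the pawl is back on the teeth and all containers are standing; no verdict was returned.

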